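# Set the ball-topped finial in the drying board

## Robot

A 6-joint arm with a two-finger parallel gripper is mounted at the origin on the work surface. World frame = base frame: x ahead of the robot, y to its left, z up, the work surface at z = 0. Lengths are in m, angles in rad, forces in N, time in s.
With the tool pointing down it reaches from about 0.35 to 0.775 m from the base axis. Payload 5.5 kg.
Tool frame: the origin (TCP) lies at the very end of the fingers, on their centre line; the grasp point (between the pads) lies 19 mm behind it; z points along the fingers, y is the direction in which the jaws open and shut (so a half turn about z gives the same grasp; the last joint's range is limited). The gripper opens to 85 mm and grips with 20 to 120 N. Pads are 22 mm wide; open, the fingers measure 114 mm over their backs; the gripper's body (76 mm by 85 mm) begins 54 mm behind the grasp point. The pads swing forward as they close: fully open they stand 13 mm farther back than shut.
Start: joints at [1.169, 0.313, 0.046, 1.304, 0, 1.431], TCP at [0.149, 0.555, 0.231] pointing down, gripper open.
Joint ranges: [-2.76, 2.76], [-0.86, 1.69], [-1.03, 1.26], [-2.2, 2.34], [-1.47, 1.5], [-3.14, 3.14]. Speed limits (rad/s): [2.57, 2.57, 3.14, 3.14, 3.14, 3.14].

## Interface

Orientations are given as a rotation vector (axis times angle).
In Python, from bench import bot gives the robot as it stands.
- The arm moves only by the tool play_rows, never from a script. Its argument "rows" is one flat list of numbers, 7 for each row, row after row: the shift along the tool's x, y, z in units of 30 mm (1.0 is 30 mm), then the turn, a rotation vector about the tool's x, y, z in units of 8 degrees (1.0 is 8 degrees), then the closure, from 0 (fully open) to 1 (shut). In form: [x, y, z, ax, ay, az, hand, x, y, z, ax, ay, az, hand, ...]. A call has 1 to 5 rows; each row shifts and turns the pose as measured when the row begins, along the tool's axes as they then stand; what a row does not reach is not made up. A row lasts 1/10 s, in which the tool goes at most 50 mm and 8.59 degrees, less where a joint would pass 70% of its speed; a pose out of reach is approached as far as the arm can. A call is refused whole if a number of a shift passes 1 or a number of a turn 1, either way. A call with a gripper value outside its range is refused whole. The fingers move at their own pace and stop on an object; the grip force is fixed at half the most. Time passes only in rows, so rows that do not move let the fingers close. It gives the time, the measured TCP pose, the force and the opening at its end, in the units of the state.
- bot.get_state(): the state, without advancing time (a new reading comes with each control period).
- bot.read_camera(name): name is "scene" or "side" or "wrist"; returns a dict with "frame" (384x512x3 uint8, blue, green, red), "vfov" (degrees; the focal length in pixels is half the picture's height over the tangent of half this angle, whatever the lens; pixels are square), "cx", "cy" (the principal point, pixels), "T" (4x4, takes a point from camera to world coordinates); the wrist camera has in their place "T_tool_cam" (4x4, takes a point from camera to tool coordinates, whose origin is the TCP and whose axes are the flange's). Camera axes: x right, y down, z forward; pixel columns grow to the right and rows downward; lengths in m; the calibration is good to about 2 mm. A picture is of the moment at which its call begins: read the wrist's pose just before it. There is no depth.
- bot.hand_in(): hands the job in, once; it reports no verdict.
The state is a dict: "clock": time; "joint_positions": joint angles; "qd": joint speeds; "effort": joint torques, N m; "tcp_pos": TCP position; "ee_rot": TCP orientation; "contact_force": force on the tool from outside, world axes, zero at the start; "ft_torque": the same for the moment, N m; "opening": finger opening in m.
Only numpy, scipy, OpenCV 4.12 (cv2) and the standard library are available. Lean on these libraries where they do the work, as an engineer would, in place of code of your own. Each camera call takes 0.05 s, during which the arm holds its last target. There are 200 camera calls.

## Task

Take the loose turned finial that ends in a ball, the mate of the one already standing in the plywood drying board, and set its tenon upright into the board's empty hole. Keep hold of it while you press it straight down until its shoulder sits flat on the board, then let go; leave the pointed and the flat-topped finials standing where they are.

Things in the scene. Friction and masses are not known exactly. Their poses are not given: they have to be found in the camera images.
- ball_finial: the loose ball-topped finial, pale wood, 0.1 kg, upright on the bench, 109 mm tall, round about z. From the foot up: tenon 30 mm in diameter, 28 mm long; shoulder disc 58 mm in diameter from 28 to 40 mm; straight stem 30 mm in diameter from 40 to 80 mm (grip here); narrow neck; ball 28 mm in diameter. Origin: centre of the tenon's foot; z up its axis.
- hole (a point): mouth centre of the board's empty hole: straight, blind, no chamfer, 42 mm in diameter, 32 mm deep; z up out of it. The board is a fixed plywood block 110 (point x) x 240 (point y) x 42 mm high, turned any way round; its middle lies 65 mm along the point's +y, and 130 mm along +y a fixed ball-topped finial already stands in the board, its top 123 mm above the bench.
- pointed_finial: bystander: loose finial of the same wood, tenon, shoulder and stem, but ending in a cone, 108 mm tall. Origin: centre of its foot; z up.
- flat_finial: bystander: loose finial of the same wood, tenon, shoulder and stem, but cut off flat on top, 70 mm tall. Origin: centre of its foot; z up. The three loose finials stand in any order, their axes at least 120 mm apart.
Not all that is in view belongs to the job. Leave any green or purple look-alike of the ball_finial alone.

How it is judged:
On the way, in this order (a step that is already met when the one before it is completed fails the run):
1. the ball-topped finial is lifted clear of the bench (height (world z) of ball_finial above 0.03 m), for 0.1 s.
2. its tenon is more than 20 mm deep in the hole while the fingers still hold it (z of ball_finial in the frame of hole below -0.02 m and horizontal distance between ball_finial and hole below 0.01 m and contact force between the fingers and ball_finial above 0.5 N), for 0.1 s.
At the end, for the whole second after the job is handed in: The ball-topped finial stands in the board's hole, its foot at least 25 of 28 mm below the mouth and within 10 mm of the hole's axis, upright within 7 degrees and at rest; the pointed and flat-topped finials stand upright (within 10 degrees) within 30 mm of where they were (z of ball_finial in the frame of hole below -0.025 m and horizontal distance between ball_finial and hole below 0.01 m and angle between ball_finial's own z axis and vertical below 0.12 rad and linear speed of ball_finial below 0.02 m/s and distance of each of pointed_finial, flat_finial from where it was at the start of the episode below 0.03 m and angle between each of pointed_finial, flat_finial's own z axis and vertical below 0.17 rad); the robot touches nothing.
It fails at once if the pointed or the flat-topped finial is knocked over or carried off (angle between any of pointed_finial, flat_finial's own z axis and vertical above 0.5 rad or distance of any of pointed_finial, flat_finial from where it was at the start of the episode above 0.05 m).
It also fails if it takes over 38 s, if anything falls off the work surface, if the arm or the gripper's body presses on something with over 40 N, if the wrist force passes 120 N, or if a joint passes its speed limit or range.

## Working session

There is one attempt and no reset: what is moved stays moved. The work goes in short steps, Python scripts to look and compute and a tool call to move; the robot and the scene stay as the last step left them, time stands still between calls to the robot, and variables do not carry over. Pictures are saved under pics/ and viewed, about 8 in all and at most 12, crops included, and the job is handed in when it is done.

Besides the shell and the picture viewer there is one more tool, called after "Emit:" by a JSON object that holds its "api" and its "payload", one argument or row to a line. play_rows: Moves the arm, as the interface text tells. Its arguments: {"type":"object","properties":{"rows":{"type":"array"}},"required":["rows"]}

```bash
mkdir -p pics
cat > h.py <<'E'
import numpy as np, cv2
from scipy.spatial.transform import Rotation as R
from bench import bot
def cam(n):
    s=bot.get_state(); c=bot.read_camera(n); 
    f=c["frame"].shape[0]/2/np.tan(np.radians(c["vfov"])/2)
    if n=="wrist":
        T=np.eye(4);T[:3,:3]=R.from_rotvec(s["ee_rot"]).as_matrix();T[:3,3]=s["tcp_pos"]; T=T@c["T_tool_cam"]
    else: T=np.array(c["T"])
    return dict(img=c["frame"],f=f,cx=c["cx"],cy=c["cy"],T=T)
def ray(c,u,v,z):
    d=c["T"][:3,:3]@np.array([(u-c["cx"])/c["f"],(v-c["cy"])/c["f"],1]);o=c["T"][:3,3]
    return o+d*(z-o[2])/d[2]
def proj(c,p):
    q=c["T"][:3,:3].T@(np.array(p)-c["T"][:3,3]); return q[:2]/q[2]*c["f"]+[c["cx"],c["cy"]]
E
python3 - <<'E'
from h import *
import pickle
a={n:cam(n) for n in("scene","side","wrist")}
pickle.dump(a,open("a.pkl","wb"))
for n in a: print(n,a[n]["f"],a[n]["cx"],a[n]["cy"],a[n]["T"].round(3).tolist())
print(bot.get_state())
cv2.imwrite("pics/1.png",cv2.resize(np.hstack([a["scene"]["img"]]),(768,576)))
cv2.imwrite("pics/2.png",cv2.resize(np.hstack([a["side"]["img"]]),(768,576)))
E
```

```text
scene 437.84777939418416 262.08983752923575 200.9779405181653 [[-0.27, 0.747, -0.608, 1.136], [0.963, 0.212, -0.167, 0.109], [0.004, -0.63, -0.776, 0.866], [0.0, 0.0, 0.0, 1.0]]
side 494.82292613108615 260.263267059717 196.8753244778675 [[0.851, -0.376, 0.365, 0.057], [-0.524, -0.636, 0.567, -0.757], [0.019, -0.674, -0.738, 0.959], [0.0, 0.0, 0.0, 1.0]]
wrist 289.4252469313429 255.40287606150125 191.87227363339014 [[0.259, 0.913, 0.316, 0.066], [0.966, -0.245, -0.086, 0.576], [-0.001, 0.327, -0.945, 0.374], [0.0, 0.0, 0.0, 1.0]]
{'clock': 0.15, 'joint_positions': array([ 1.16939091e+00,  3.13809114e-01,  4.52769378e-02,  1.30357137e+00,
       -4.23858459e-05,  1.43120328e+00]), 'qd': array([ 0.00192782, -0.00136265,  0.00414084,  0.00017   ,  0.00084897,
        0.00043878]), 'effort': array([ 1.61949949e-03, -4.81067848e+01,  2.98814821e+01,  1.38953567e-02,
       -1.13235678e-04, -5.44003626e-06]), 'tcp_pos': array([0.14870652, 0.55507199, 0.23063952]), 'ee_rot': array([-4.10039942e-01, -3.11440679e+00,  1.99629818e-03]), 'contact_force': array([ 0.32072097, -0.78359668,  0.25940877]), 'ft_torque': array([ 0.01243428,  0.05129047, -0.00760745]), 'opening': 0.08553133827314863}
```

View pics/1.png

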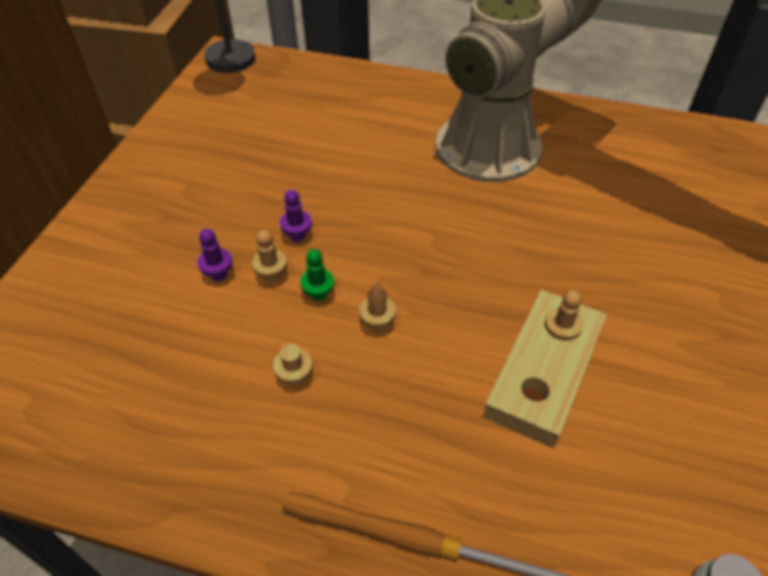

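View pics/2.png

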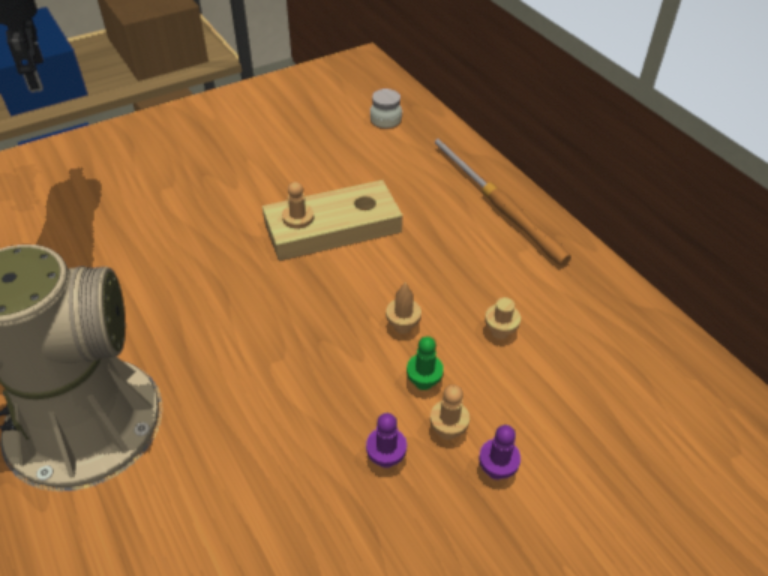

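The pictures (768 px wide) show the pale ball finial: ball at (264,238) in scene and (453,395) in side, with green and purple look-alikes around it. The hole is at (535,389) in scene and (365,204) in side.

Run:
```python
from h import *
import pickle
a=pickle.load(open("a.pkl","rb"))
P=dict(ball=((264,238),(453,395),.095),hole=((535,389),(365,204),.042),fixball=((571,298),(295,189),.109),
 purp1=((292,198),(387,422),.095),purp2=((208,237),(505,433),.095),green=((314,257),(427,345),.095),point=((377,288),(404,290),.10),flat=((291,351),(505,304),.07))
for k,(s,d,z) in P.items():
    print(k,ray(a["scene"],s[0]/1.5,s[1]/1.5,z).round(3),ray(a["side"],d[0]/1.5,d[1]/1.5,z).round(3))
```

```text
ball [ 0.462 -0.296  0.095] [ 0.461 -0.3    0.095]
hole [0.593 0.176 0.042] [0.592 0.17  0.042]
fixball [0.465 0.2   0.109] [0.466 0.2   0.109]
purp1 [ 0.359 -0.287  0.095] [ 0.358 -0.29   0.095]
purp2 [ 0.485 -0.385  0.095] [ 0.486 -0.387  0.095]
green [ 0.479 -0.203  0.095] [ 0.479 -0.206  0.095]
point [ 0.518 -0.086  0.1  ] [ 0.507 -0.099  0.1  ]
flat [ 0.645 -0.181  0.07 ] [ 0.646 -0.185  0.07 ]
```

Emit:
{"api": "play_rows", "payload": {
  "rows": [-1, -0.4, 0, 0, 0, 1, 0, -1, -0.4, 0, 0, 0, 1, 0, -1, -0.4, 0, 0, 0, 1, 0, -1, -0.4, 0, 0, 0, 1, 0, -1, -0.4, 0, 0, 0, 1, 0]
}}

```text
clock: 0.65
tcp_pos: [0.2445, 0.4271, 0.2279]
ee_rot: [-1.477, -2.772, 0.006]
contact_force: [0.7, -0.2, 0.5]
opening: 0.085
```

Emit:
{"api": "play_rows", "payload": {
  "rows": [-1, 0, 0, 0, 0, 0, 0, -1, 0, 0, 0, 0, 0, 0, -1, 0, 0, 0, 0, 0, 0, -1, 0, 0, 0, 0, 0, 0, -1, 0, 0, 0, 0, 0, 0]
}}

```text
clock: 1.15
tcp_pos: [0.3288, 0.2957, 0.2271]
ee_rot: [-1.48, -2.77, 0.01]
contact_force: [0.7, 0.3, 0.3]
opening: 0.0855
```

Emit:
{"api": "play_rows", "payload": {
  "rows": [-1, -0.2, 0, 0, 0, 0, 0, -1, -0.2, 0, 0, 0, 0, 0, -1, -0.2, 0, 0, 0, 0, 0, -1, -0.2, 0, 0, 0, 0, 0, -1, -0.2, 0, 0, 0, 0, 0]
}}

```text
clock: 1.65
tcp_pos: [0.3887, 0.1482, 0.2267]
ee_rot: [-1.48, -2.769, 0.011]
contact_force: [1.2, -0.2, -0.7]
opening: 0.0856
```

Emit:
{"api": "play_rows", "payload": {
  "rows": [-1, -0.5, 0, 0, 0, 0, 0, -1, -0.5, 0, 0, 0, 0, 0, -1, -0.5, 0, 0, 0, 0, 0, -1, -0.5, 0, 0, 0, 0, 0, -1, -0.5, 0, 0, 0, 0, 0]
}}

```text
clock: 2.15
tcp_pos: [0.41, -0.0246, 0.2268]
ee_rot: [-1.478, -2.77, 0.01]
contact_force: [1.2, -0.7, -0.8]
opening: 0.0854
```

Emit:
{"api": "play_rows", "payload": {
  "rows": [-1, -0.43, 0, 0, 0, 0, 0, -1, -0.43, 0, 0, 0, 0, 0, -1, -0.43, 0, 0, 0, 0, 0, -1, -0.43, 0, 0, 0, 0, 0, -1, -0.43, 0, 0, 0, 0, 0]
}}

```text
clock: 2.65
tcp_pos: [0.4388, -0.1921, 0.2267]
ee_rot: [-1.48, -2.768, 0.009]
contact_force: [0.5, 0.9, 0.4]
opening: 0.0854
```

Emit:
{"api": "play_rows", "payload": {
  "rows": [-1, -0.43, 0, 0, 0, 0, 0, -1, -0.43, 0, 0, 0, 0, 0, -1, -0.43, 0.3, 0, 0, 0, 0, -0.4, -0.2, 0.5, 0, 0, 0, 0, 0, 0, 0, 0, 0, 0, 0]
}}

```text
clock: 3.15
tcp_pos: [0.4578, -0.3099, 0.2001]
ee_rot: [-1.486, -2.763, 0.009]
contact_force: [-2.3, 1.0, -0.5]
opening: 0.0858
```

Run:
```python
from h import *
import pickle
c=cam("wrist"); pickle.dump(c,open("w1.pkl","wb"))
s=bot.get_state(); print(s["tcp_pos"],s["ee_rot"],c["T"].round(3).tolist())
print(proj(c,[.4615,-.298,.095]),proj(c,[.4615,-.298,.04]))
cv2.imwrite("pics/3.png",c["img"])
```

```text
[ 0.45801654 -0.30930607  0.20115059] [-1.48566805 -2.7641171   0.00910033] [[0.835, 0.522, 0.175, 0.412], [0.551, -0.788, -0.276, -0.24], [-0.006, 0.326, -0.945, 0.344], [0.0, 0.0, 0.0, 1.0]]
[267.89201014 181.76405521] [266.13384124 166.79655485]
```

View pics/3.png

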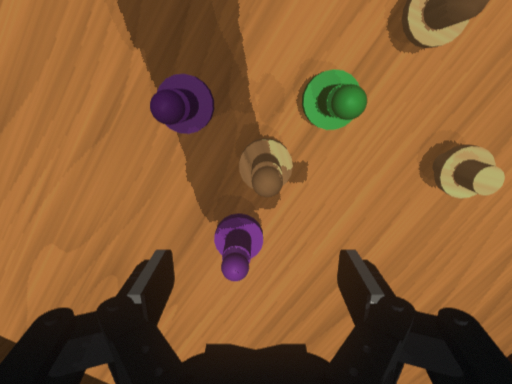

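Wrist view: the pale ball is at (267,181) and its shoulder at (265,166), within 1 px of the prediction. The jaw line is clear of its neighbours.

Emit:
{"api": "play_rows", "payload": {
  "rows": [0.25, 0.3, 0, 0, 0, 0, 0, 0, 0, 0.7, 0, 0, 0, 0, 0, 0, 0.7, 0, 0, 0, 0, 0, 0, 0, 0, 0, 0, 0]
}}

```text
clock: 3.6
tcp_pos: [0.4616, -0.2902, 0.1607]
ee_rot: [-1.479, -2.768, 0.006]
contact_force: [-0.2, 0.5, -1.0]
opening: 0.0854
```

Emit:
{"api": "play_rows", "payload": {
  "rows": [-0.22, -0.15, 0, 0, 0, 0, 0, 0, 0, 0, 0, 0, 0, 0, 0, 0, 0.5, 0, 0, 0, 0, 0, 0, 0, 0, 0, 0, 0]
}}

```text
clock: 4.0
tcp_pos: [0.4636, -0.2964, 0.1507]
ee_rot: [1.473, 2.772, -0.007]
contact_force: [-0.2, 0.4, -0.7]
opening: 0.0853
```

Emit:
{"api": "play_rows", "payload": {
  "rows": [0, -0.08, 0.9, 0, 0, 0, 0, 0, 0, 0.9, 0, 0, 0, 0, 0, 0, 0.9, 0, 0, 0, 0, 0, 0, 0.4, 0, 0, 0, 0, 0, 0, 0, 0, 0, 0, 0]
}}

```text
clock: 4.5
tcp_pos: [0.4663, -0.3019, 0.0632]
ee_rot: [1.468, 2.761, -0.011]
contact_force: [-0.5, 0.7, 0.9]
opening: 0.0852
```

Emit:
{"api": "play_rows", "payload": {
  "rows": [0.2, -0.06, 0, 0, 0, 0, 0, 0, 0, 0.45, 0, 0, 0, 0, 0, 0, 0, 0, 0, 0, 0]
}}

```text
clock: 4.8
tcp_pos: [0.463, -0.2993, 0.0523]
ee_rot: [1.466, 2.757, -0.013]
contact_force: [-0.7, 0.2, 0.1]
opening: 0.0856
```

Run:
```python
from h import *
s=bot.get_state(); M=R.from_rotvec(s["ee_rot"]).as_matrix(); print(s["tcp_pos"],s["ee_rot"],M.round(4))
print("tool delta to finial",(M.T@(np.array([.4613,-.298,.045])-s["tcp_pos"])/.03).round(2))
print("untilt about tool axes/8deg",np.degrees(np.cross(M[:,2],[0,0,-1])@M)/8)
```

```text
[ 0.46300326 -0.29933065  0.05232988] [ 1.4656405   2.75656253 -0.01253074] [[-0.5591  0.829   0.0135]
 [ 0.8289  0.5592 -0.0163]
 [-0.0211  0.0021 -0.9998]]
tool delta to finial [ 0.07 -0.02  0.24]
untilt about tool axes/8deg [1.51068003e-02 1.50864014e-01 9.51267888e-20]
```

Emit:
{"api": "play_rows", "payload": {
  "rows": [0.07, 0, 0.2, 0, 0.15, 0, 0, 0, 0, 0, 0, 0, 0, 0, 0, 0, 0, 0, 0, 0, 1, 0, 0, 0, 0, 0, 0, 1, 0, 0, 0, 0, 0, 0, 1]
}}

```text
clock: 5.3
tcp_pos: [0.4629, -0.2985, 0.0471]
ee_rot: [1.474, 2.772, 0.003]
contact_force: [0.9, 0.5, 0.9]
opening: 0.0442
```

Emit:
{"api": "play_rows", "payload": {
  "rows": [0, 0, 0, 0, 0, 0, 1, 0, 0, 0, 0, 0, 0, 1, 0, 0, 0, 0, 0, 0, 1]
}}

```text
clock: 5.6
tcp_pos: [0.463, -0.2986, 0.0475]
ee_rot: [1.474, 2.772, 0.003]
contact_force: [-0.3, 0.6, -0.5]
opening: 0.029
```

Gripped: the opening is 29 mm, close to the 30 mm stem. Lifting.

Emit:
{"api": "play_rows", "payload": {
  "rows": [0, 0, -0.7, 0, 0, 0, 1, 0, 0, -1, 0, 0, 0, 1, 0, 0, -1, 0, 0, 0, 1, 0, 0, -1, 0, 0, 0, 1, 0, 0, -1, 0, 0, 0, 1]
}}

```text
clock: 6.1
tcp_pos: [0.4585, -0.2951, 0.1862]
ee_rot: [-1.469, -2.763, -0.008]
contact_force: [0.4, -0.1, -1.6]
opening: 0.0286
```

Emit:
{"api": "play_rows", "payload": {
  "rows": [0, 0, -0.5, 0, 0, 0, 1, 0.5, 0.4, 0, 0, 0, 0, 1, 1, 0.55, 0, 0, 0, 0, 1, 1, 0.55, 0, 0, 0, 0, 1, 1, 0.55, 0, 0, 0, 0, 1]
}}

```text
clock: 6.6
tcp_pos: [0.4522, -0.1732, 0.2047]
ee_rot: [-1.481, -2.764, -0.006]
contact_force: [0.4, -0.3, -1.5]
opening: 0.0286
```

Emit:
{"api": "play_rows", "payload": {
  "rows": [0.64, 0.94, 0, 0, 0, 0, 1, 0.64, 0.94, 0, 0, 0, 0, 1, 0.64, 0.94, 0, 0, 0, 0, 1, 0.64, 0.94, 0, 0, 0, 0, 1, 0.64, 0.94, 0, 0, 0, 0, 1]
}}

```text
clock: 7.1
tcp_pos: [0.5104, -0.0026, 0.2007]
ee_rot: [-1.476, -2.755, -0.005]
contact_force: [1.0, -0.6, -0.6]
opening: 0.0285
```

Emit:
{"api": "play_rows", "payload": {
  "rows": [0.64, 0.94, 0, 0, 0, 0, 1, 0.64, 0.94, 0, 0, 0, 0, 1, 0.64, 0.94, 0, 0, 0, 0, 1, 0.4, 0.5, 0, 0, 0, 0, 1, 0, 0, 0, 0, 0, 0, 1]
}}

```text
clock: 7.6
tcp_pos: [0.5501, 0.124, 0.1951]
ee_rot: [-1.46, -2.752, -0.001]
contact_force: [-0.1, -0.3, -1.0]
opening: 0.0287
```

Emit:
{"api": "play_rows", "payload": {
  "rows": [0, 0, 0, 0, 0, 0, 1]
}}

```text
clock: 7.7
tcp_pos: [0.5488, 0.1248, 0.1939]
ee_rot: [-1.457, -2.752, 0.001]
contact_force: [-0.1, -1.0, -1.0]
opening: 0.0281
```

Run:
```python
from h import *
import pickle
a={n:cam(n) for n in("scene","side","wrist")}; pickle.dump(a,open("b.pkl","wb"))
s=bot.get_state(); M=R.from_rotvec(s["ee_rot"]).as_matrix(); print(s["tcp_pos"],s["ee_rot"],M.round(4))
print("untilt",np.degrees(np.cross(M[:,2],[0,0,-1])@M)/8)
for n in a: print(n,proj(a[n],[.5925,.173,.042]))
w=a["wrist"]["img"]
cr=lambda n,p: cv2.resize(a[n]["img"][int(p[1])-75:int(p[1])+75,int(p[0])-65:int(p[0])+65],None,fx=3,fy=3,interpolation=cv2.INTER_CUBIC)
for n in("scene","side"): 
    p=proj(a[n],[.5925,.173,.08]); print(n,"crop origin",int(p[0])-65,int(p[1])-75)
cv2.imwrite("pics/5.png",np.hstack([cr(n,proj(a[n],[.5925,.173,.08])) for n in("scene","side")]))
cv2.imwrite("pics/4.png",w)
```

```text
[0.54928672 0.12345052 0.19461987] [-1.46044547e+00 -2.75126358e+00  4.18397806e-04] [[-0.5601  0.8281 -0.0237]
 [ 0.8281  0.5604  0.0123]
 [ 0.0235 -0.0128 -0.9996]]
untilt [-9.14566610e-02 -1.68187960e-01  1.47123635e-19]
scene [355.43678068 258.76220307]
side [242.91574938 135.28328712]
wrist [318.98050925 164.20898155]
scene crop origin 293 174
side crop origin 177 49
```

View pics/4.png

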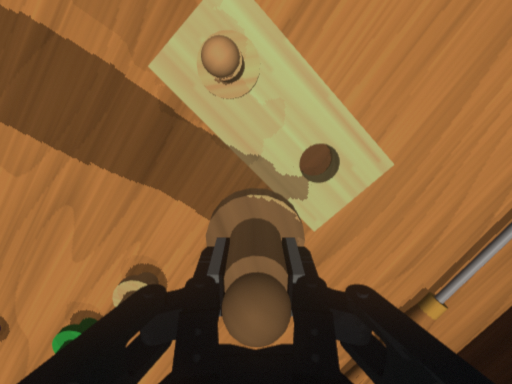

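View pics/5.png

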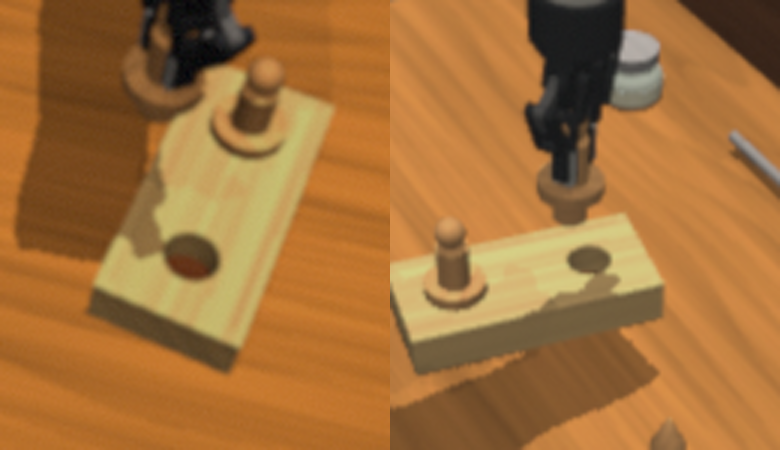

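Wrist view: hole at (319.5,162), held ball at (257,310), and the neighbours are standing. In the scene crop the hole is at full-frame (356.7,259.7), and in the side crop at (243.3,135.7).

```bash
cat >> h.py <<'E'
def plan(H):
    s=bot.get_state(); M=R.from_rotvec(s["ee_rot"]).as_matrix()
    print(s["tcp_pos"].round(4),"F",s["contact_force"].round(1),"open",s["opening"])
    print("move/30mm",(M.T@(np.array([H[0],H[1],s["tcp_pos"][2]])-s["tcp_pos"])/.03).round(2),"untilt/8deg",(np.degrees(np.cross(M[:,2],[0,0,-1])@M)/8).round(2))
E
python3 - <<'E'
from h import *
import pickle
a=pickle.load(open("b.pkl","rb"))
for n,u in dict(scene=(356.7,259.7),side=(243.3,135.7),wrist=(319.5,162)).items(): print(n,ray(a[n],*u,.042).round(4))
s=bot.get_state();M=R.from_rotvec(s["ee_rot"]).as_matrix()
# held ball centre: where in tool frame (x,y) given its height 48mm behind TCP
for dx in(0,.003): print(dx,proj(a["wrist"],s["tcp_pos"]+M@[dx,0,-.048]))
plan([.5925,.173])
E
```

```text
scene [0.5941 0.176  0.042 ]
side [0.5925 0.1709 0.042 ]
wrist [0.5915 0.1752 0.042 ]
0 [257.77418834 312.58748786]
0.003 [257.79463313 306.56343907]
[0.5493 0.1235 0.1946] F [-0.3 -0.  -0.7] open 0.028663434539316086
move/30mm [ 0.56  2.12 -0.01] untilt/8deg [-0.09 -0.17  0.  ]
```

Emit:
{"api": "play_rows", "payload": {
  "rows": [0.2, 0.7, 0, -0.09, -0.17, 0, 1, 0.2, 0.7, 0, 0, 0, 0, 1, 0.17, 0.7, 0, 0, 0, 0, 1, 0, 0, 0, 0, 0, 0, 1, 0, 0, 0, 0, 0, 0, 1]
}}

```text
clock: 8.35
tcp_pos: [0.5923, 0.168, 0.195]
ee_rot: [1.486, 2.767, -0.003]
contact_force: [-0.8, 0.1, -1.6]
opening: 0.0287
```

```bash
python3 -c "
from h import *
plan([.5925,.174])"
```

```text
[0.5923 0.168  0.195 ] F [-0.8  0.1 -1.6] open 0.0286837418748316
move/30mm [ 0.16  0.12 -0.  ] untilt/8deg [-0.01  0.01 -0.  ]
```

Emit:
{"api": "play_rows", "payload": {
  "rows": [0.16, 0.12, 0, 0, 0, 0, 1, 0, 0, 0.8, 0, 0, 0, 1, 0, 0, 0.8, 0, 0, 0, 1, 0, 0, 0.8, 0, 0, 0, 1, 0, 0, 0, 0, 0, 0, 1]
}}

```text
clock: 8.85
tcp_pos: [0.5915, 0.1707, 0.1232]
ee_rot: [1.493, 2.761, -0.001]
contact_force: [-1.6, -0.4, -2.5]
opening: 0.0282
```

```bash
python3 -c "
from h import *
plan([.5925,.174])"
```

```text
[0.5915 0.1707 0.1232] F [-1.6 -0.4 -2.5] open 0.02823927547037282
move/30mm [ 0.07  0.09 -0.  ] untilt/8deg [0.01 0.02 0.  ]
```

Emit:
{"api": "play_rows", "payload": {
  "rows": [0.09, 0.1, 0, 0, 0, 0, 1, 0, 0, 0.6, 0, 0, 0, 1, 0, 0, 0, 0, 0, 0, 1, 0, 0, 0, 0, 0, 0, 1]
}}

```text
clock: 9.25
tcp_pos: [0.5944, 0.1748, 0.1103]
ee_rot: [1.493, 2.756, 0.005]
contact_force: [-0.3, -0.7, -1.2]
opening: 0.0289
```

Run:
```python
from h import *
plan([.5925,.174])
a={n:cam(n) for n in("scene","side")}
I=[]
for n in a:
    p=proj(a[n],[.5925,.174,.06]);x,y=int(p[0])-40,int(p[1])-45;print(n,"origin",x,y,"tenon foot/mouth",proj(a[n],[.5925,.174,.042]))
    I.append(cv2.resize(a[n]["img"][y:y+90,x:x+80],None,fx=5,fy=5,interpolation=cv2.INTER_CUBIC))
cv2.imwrite("pics/6.png",np.hstack(I))
```

```text
[0.5944 0.1748 0.1103] F [-0.3 -0.7 -1.2] open 0.028895691872576512
move/30mm [ 0.01 -0.07 -0.  ] untilt/8deg [ 0.04  0.03 -0.  ]
scene origin 317 209 tenon foot/mouth [355.8926185  258.86922245]
side origin 202 85 tenon foot/mouth [242.73751816 135.08356624]
```

View pics/6.png

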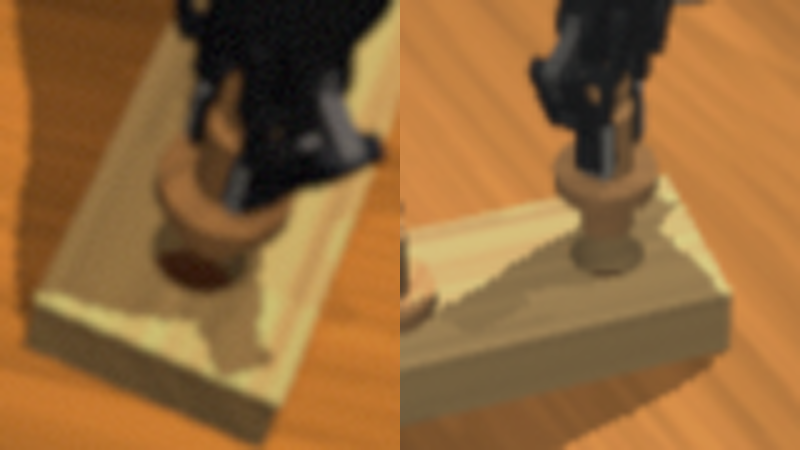

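Side crop: the tenon (x=607) stands over the hole (607,250). The scene crop shows the foot above the hole mouth at (200,250). Next I descend gently, watching the force.

Emit:
{"api": "play_rows", "payload": {
  "rows": [0, -0.06, 0.4, 0.04, 0.03, 0, 1, 0, 0, 0.4, 0, 0, 0, 1, 0, 0, 0, 0, 0, 0, 1, 0, 0, 0, 0, 0, 0, 1]
}}

```text
clock: 9.75
tcp_pos: [0.5937, 0.1738, 0.0858]
ee_rot: [1.496, 2.76, 0.002]
contact_force: [-0.8, 0.0, -1.3]
opening: 0.0283
```

```bash
python3 -c "
from h import *
plan([.5925,.174])"
```

```text
[0.5937 0.1738 0.0858] F [-0.8  0.  -1.3] open 0.02826817565368659
move/30mm [ 0.03 -0.03 -0.  ] untilt/8deg [ 0.01  0.01 -0.  ]
```

Emit:
{"api": "play_rows", "payload": {
  "rows": [0, -0.03, 0.3, 0, 0, 0, 1, 0, 0, 0.2, 0, 0, 0, 1, 0, 0, 0, 0, 0, 0, 1]
}}

```text
clock: 10.05
tcp_pos: [0.5927, 0.1732, 0.0692]
ee_rot: [1.496, 2.761, 0.001]
contact_force: [0.7, 0.8, -1.5]
opening: 0.0283
```

Emit:
{"api": "play_rows", "payload": {
  "rows": [0, 0, 0.15, 0, 0, 0, 1, 0, 0, 0, 0, 0, 0, 1]
}}

```text
clock: 10.25
tcp_pos: [0.5925, 0.1732, 0.0641]
ee_rot: [1.496, 2.761, 0.001]
contact_force: [-0.6, -0.8, -1.5]
opening: 0.0283
```

Emit:
{"api": "play_rows", "payload": {
  "rows": [0, 0, 0.1, 0, 0, 0, 1, 0, 0, 0, 0, 0, 0, 1]
}}

```text
clock: 10.45
tcp_pos: [0.5933, 0.1733, 0.0618]
ee_rot: [1.495, 2.76, 0.003]
contact_force: [0.5, -0.5, -1.1]
opening: 0.0286
```

Emit:
{"api": "play_rows", "payload": {
  "rows": [0, 0, 0.06, 0, 0, 0, 1, 0, 0, 0, 0, 0, 0, 1]
}}

```text
clock: 10.65
tcp_pos: [0.5938, 0.1733, 0.062]
ee_rot: [1.495, 2.758, 0.004]
contact_force: [-0.2, 0.2, -2.0]
opening: 0.0284
```

Emit:
{"api": "play_rows", "payload": {
  "rows": [0, 0, 0.15, 0, 0, 0, 1, 0, 0, 0, 0, 0, 0, 1]
}}

```text
clock: 10.85
tcp_pos: [0.5946, 0.1734, 0.0623]
ee_rot: [1.493, 2.755, 0.007]
contact_force: [0.0, -0.3, -2.1]
opening: 0.0285
```

Emit:
{"api": "play_rows", "payload": {
  "rows": [0, -0.03, 0.2, 0, 0.03, 0, 1]
}}

```text
clock: 10.95
tcp_pos: [0.5955, 0.1736, 0.061]
ee_rot: [1.492, 2.756, 0.016]
contact_force: [-14.7, 0.2, 54.3]
opening: 0.0285
```

Run:
```python
from h import *
plan([.5925,.174])
a={n:cam(n) for n in("scene","side")}
I=[]
for n in a:
    p=proj(a[n],[.5925,.174,.06]);x,y=int(p[0])-40,int(p[1])-45
    I.append(cv2.resize(a[n]["img"][y:y+90,x:x+80],None,fx=5,fy=5,interpolation=cv2.INTER_CUBIC))
cv2.imwrite("pics/7.png",np.hstack(I))
plan([.5925,.174])
```

```text
[0.5955 0.1736 0.061 ] F [-14.7   0.2  54.3] open 0.028540698782527057
move/30mm [ 0.07 -0.08 -0.  ] untilt/8deg [0.09 0.01 0.  ]
[0.5954 0.1735 0.0611] F [-7.8  0.1 28.7] open 0.028284561949404836
move/30mm [ 0.07 -0.07 -0.  ] untilt/8deg [ 0.09  0.01 -0.  ]
```

View pics/7.png

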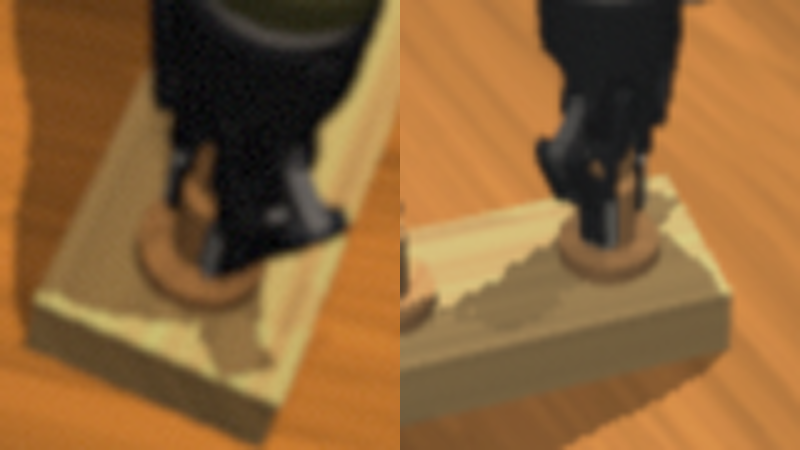

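Both views show the shoulder flat on the board with no gap, at (607,250) in the side view. The last press met a firm 54 N reaction. I'll relax and release.

Emit:
{"api": "play_rows", "payload": {
  "rows": [0, -0.05, -0.03, 0.09, 0, 0, 1, 0, 0, 0, 0, 0, 0, 0, 0, 0, 0, 0, 0, 0, 0, 0, 0, 0, 0, 0, 0, 0, 0, 0, 0, 0, 0, 0, 0]
}}

```text
clock: 11.55
tcp_pos: [0.5948, 0.1729, 0.0615]
ee_rot: [1.494, 2.76, 0.001]
contact_force: [-0.1, 0.9, 0.7]
opening: 0.0841
```

Emit:
{"api": "play_rows", "payload": {
  "rows": [0, 0, 0, 0, 0, 0, 0, 0, 0, 0, 0, 0, 0, 0, 0, 0, 0, 0, 0, 0, 0]
}}

```text
clock: 11.85
tcp_pos: [0.5941, 0.1726, 0.0599]
ee_rot: [1.496, 2.762, -0.001]
contact_force: [-0.2, 1.3, 0.1]
opening: 0.0856
```

```bash
python3 -c "
from h import *
plan([.5925,.174])"
```

```text
[0.5941 0.1726 0.0599] F [-0.2  1.3  0.1] open 0.08562291228337406
move/30mm [ 0.07 -0.02 -0.  ] untilt/8deg [-0.    0.01 -0.  ]
```

Emit:
{"api": "play_rows", "payload": {
  "rows": [0, 0, -0.6, 0, 0, 0, 0, 0, 0, -0.8, 0, 0, 0, 0, 0, 0, -1, 0, 0, 0, 0, 0, 0, -1, 0, 0, 0, 0, 0, 0, -1, 0, 0, 0, 0]
}}

```text
clock: 12.35
tcp_pos: [0.5899, 0.1721, 0.1893]
ee_rot: [-1.492, -2.754, 0.014]
contact_force: [0.5, -0.2, 0.0]
opening: 0.0854
```

Emit:
{"api": "play_rows", "payload": {
  "rows": [-0.8, 0, -0.5, 0, 0, 0, 0, -0.8, 0, 0, 0, 0, 0, 0, -0.8, 0, 0, 0, 0, 0, 0, 0, 0, 0, 0, 0, 0, 0, 0, 0, 0, 0, 0, 0, 0]
}}

```text
clock: 12.85
tcp_pos: [0.6335, 0.1113, 0.2122]
ee_rot: [-1.493, -2.764, 0.003]
contact_force: [-0.8, 0.3, 0.2]
opening: 0.0855
```

Run:
```python
from h import *
plan([.5925,.174])
a=cam("side"); b=cam("wrist")
print(ray(a,0,0,0)[0])
cv2.imwrite("pics/8.png",np.vstack([np.hstack([cv2.resize(a["img"][90:290,130:390],(400,308)),cv2.resize(b["img"],(400,308))])]))
```

```text
[0.6335 0.1113 0.2122] F [-0.8  0.3  0.2] open 0.08553903550638106
move/30mm [ 2.5  0.  -0. ] untilt/8deg [-0.01  0.01 -0.  ]
0.1917314757287918
```

View pics/8.png

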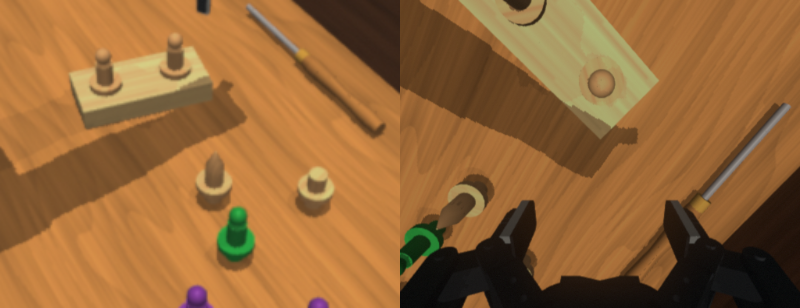

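The finial stands upright in the hole, seated like its mate (ball at (175,40) in the side crop). The pointed (213,180) and flat (316,185) finials are standing unmoved, and the gripper is clear.

```bash
python3 -c "
from bench import bot
print(bot.hand_in())"
```

```text
the job is handed in; nothing more can be done
None
```

The ball finial is seated in the board's empty hole, and I handed the job in at about 13 s on the clock, with no verdict reported. I gripped it by the stem (29 mm opening), lifted it, lowered it into the hole and pressed until the shoulder bottomed out. Then I let go and backed away.

- **Seating:** the final press met about 54 N at the wrist with the tool at z ≈ 0.061 m, where full seating was expected. The pictures show the shoulder flat on the board and the finial upright like its mate.
- **Position:** at release the tool was within about 3 mm of the hole's estimated centre. That estimate differed by about 2–5 mm between the three cameras, inside the 10 mm tolerance.
- **Bystanders:** by eye in the last picture, the pointed and flat-topped finials stand where they were. I did not re-measure their positions.
- **Disagreement:** two light presses just before the final one showed no force while the tool had already stopped descending. I put that down to the second row of each call resetting the target; the single-row press then showed firm contact.

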